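# Free the fraction collector's arm and swing it aside

### The arm

A 7-joint arm with a two-finger parallel gripper is mounted at the origin on the work surface. World frame = base frame: x ahead of the robot, y to its left, z up, the work surface at z = 0. Lengths are in m, angles in rad, forces in N, time in s.
With the tool pointing down it reaches from about 0.425 to 0.925 m from the base axis. Payload 6.8 kg.
Tool frame: the origin (TCP) lies at the very end of the fingers, on their centre line; the grasp point (between the pads) lies 19 mm behind it; z points along the fingers, y is the line along which they close (so a half turn about z gives the same grasp; the last joint's range is limited). The gripper opens to 85 mm and grips with 20 to 120 N. Pads are 22 mm wide; open, the fingers measure 114 mm over their backs; the gripper's body (76 mm by 85 mm) begins 54 mm behind the grasp point. The pads swing forward as they close: fully open they stand 13 mm farther back than shut.
Start: joints at [-1.449, 0.477, 0.022, 1.555, -0.011, 1.109, -0.083], TCP at [0.154, 0.657, 0.231] pointing down, gripper open.
Joint ranges: [-2.96, 2.96], [-0.34, 2.1], [-1.41, 1.46], [0.24, 2.44], [-1.37, 4.51], [0.17, 1.92], [-2.96, 2.96]. Speed limits (rad/s): [2.39, 2.39, 3.14, 3.14, 3.14, 3.14, 3.14].

### API

Orientations are given as a unit quaternion [w, x, y, z].
In Python, from station import get_obs, read_camera, hand_in gives the robot as it stands.
- The arm moves only by the tool arm_command, never from a script. Its argument "commands" is one flat list of numbers, 7 for each row, row after row: the shift along the tool's x, y, z in m, then the turn, a rotation vector about the tool's x, y, z in degrees, then the opening, from 0 (shut) to 1 (fully open). In form: [tx, ty, tz, rx, ry, rz, fingers, tx, ty, tz, rx, ry, rz, fingers, ...]. A call has 1 to 8 rows; each row is the pose to reach, as a shift and turn from the pose commanded when the call began, along the tool's axes at that moment; what a row does not reach only later rows make up. A row lasts 1/10 s, in which the tool goes at most 50 mm and 8.59 degrees, less where a joint would pass 70% of its speed; a pose out of reach is approached as far as the arm can. A call with a gripper value outside its range is refused whole. The fingers move at their own pace and stop on an object; "force" is the grip in N (left out, the last holds). Time passes only in rows, so rows that repeat a pose let the fingers close. It gives the time, the measured TCP pose, the force, the opening and the grip force at its end, in the units of the state.
- get_obs(): the state, without advancing time (a new reading comes with each control period).
- read_camera(name): name is "scene" or "top"; returns a dict with "img" (480x640x3 uint8, red, green, blue), "camera_matrix" (3x3 intrinsics, pixels), "pose" (4x4, takes a point from camera to world coordinates). Camera axes: x right, y down, z forward; pixel columns grow to the right and rows downward; lengths in m; the calibration is good to about 2 mm. A picture is of the moment at which its call begins. There is no depth.
- hand_in(): hands the job in; it is judged then, once.
The state is a dict: "t": time; "q": joint angles; "joint_vel": joint speeds; "joint_torque": joint torques, N m; "eef_pos": TCP position; "tool_rot": TCP orientation; "contact_force": force on the tool from outside, world axes, zero at the start; "torque": the same for the moment, N m; "gripper_width": opening from 0.0 (shut) to 1.0 (fully open); "grasp_force": force on a finger pad.
Only numpy, scipy, OpenCV 4.12 (cv2) and the standard library are available. Lean on these libraries where they do the work, as an engineer would, in place of code of your own. Each camera call takes 0.05 s, during which the arm holds its last target. There are 200 camera calls.

### The job

The rack of the fraction collector is to be changed, so get its dispensing arm out of the way: with a fingertip on the knurled rim, roll the clamp collar on top of the arm's pivot anticlockwise (seen from above) by two full turns, which frees the arm, then push the arm with the fingertip anticlockwise off the tube rack, round to its stop. Two turns is all: with fewer the arm stays locked, with more the collar comes off its thread. Work lightly and by touch only: do not grip the collar or the arm, do not force the arm before it is free, pick nothing up, leave the bottle, beaker and tip box where they stand, and finish clear of everything.

Things in the scene. Friction and masses are not known exactly. Their poses are not given: they have to be found in the camera images.
- collector: Fraction collector, fixed. Origin: on the bench (z = 0) under the vertical axis shared by pivot post, arm hinge and collar; x points from the post to the rack's centre, 160 mm away; z up. White pod round the post 120 x 96 mm, 78 mm high; post 28 mm in diameter; round base 272 mm, bowl 250 mm in diameter; tubes reach z = 150 mm, within 118 mm of the rack's centre.
- collar (a joint): Turn of the clamp collar, rad: 0 tight (the start), grows anticlockwise seen from above; two full turns = 12.57. It climbs 3 mm a turn; the lock leaves the arm's hub after about 1.5 turns; the thread ends a little past 2.5. Light thread friction (0.03 N m, about 1 N at the rim); stays where it is left; rigid sideways.
- clamp: The clamp collar; origin: centre of its underside, on the axis, 218.5 mm above the bench at the start; z up; climbs but does not turn with it. Upright plain aluminium cylinder, 56 mm in diameter over its straight knurl, 30 mm high; a dark index line on top runs from centre to rim (along the collector's x at the start) and turns with it. Nothing stands above it; the arm's hub lies just under it.
- swing (a joint): Swing of the dispensing arm, rad: 0 = along the collector's x, over the rack (the start, locked); grows anticlockwise seen from above to its stop at 1.75, beside the bowl. Once freed it needs about 0.06 N m (under 1 N at 0.1 m) and stays where it is left.
- dispenser: The black dispensing arm. Origin: on the pivot axis, 200 mm above the bench (mid-height of its bar); x outward along the bar, z up. The straight bar is 18 mm wide, 26 mm high (z = 187 to 213 mm above the bench) and runs from the hub (48 mm in diameter, top 216 mm above the bench) to the head, 146 mm from the axis; the tubes end 37 mm below the bar.
- nozzle (a point): Tip of the steel nozzle under the grey dispensing head (32 x 30 mm, 179 to 215 mm above the bench) at the end of the arm, 162 mm from the pivot axis, 157 mm above the bench.
- media_bottle_mid (a point): Centre of a glass bottle with a blue cap, 70 mm in diameter and 138 mm high, standing on the bench. Not to be disturbed.
- beaker_mid (a point): Centre of an empty glass beaker, 68 mm in diameter and 85 mm high, standing on the bench. Not to be disturbed.
- tip_box_mid (a point): Centre of a white box of pipette tips with a clear lid, 126 x 86 mm and 82 mm high, standing on the bench. Not to be disturbed.

How it is judged:
On the way, in this order (a step that is already met when the one before it is completed fails the run):
1. the collar is loosened by two full turns (within a quarter turn) with the arm still over the rack (value of joint collar between 11 and 14.13 rad and value of joint swing below 0.15 rad), for 0.2 s.
2. the arm is pushed round to its stop (value of joint swing above 1.6 rad), for 0.2 s.
At the end, for the whole second after the job is handed in: The collar stands two turns loose, within a quarter turn (11.0 to 14.13 rad); the arm is at its stop (over 1.6 of 1.75 rad); both are at rest; bottle, beaker and tip box are within 15 mm of where they stood (value of joint collar between 11 and 14.13 rad and value of joint swing above 1.6 rad and velocity of joint swing between -0.05 and 0.05 rad/s and velocity of joint collar between -0.05 and 0.05 rad/s and distance of each of media_bottle_mid, beaker_mid, tip_box_mid from where it was at the start of the episode below 0.015 m); the robot touches nothing.
It fails at once if the collar is gripped or pressed hard (over 40 N) (contact force between the fingers and clamp above 40 N).
It fails at once if the arm is gripped or forced (over 40 N) before it is near its stop (contact force between the fingers and dispenser above 40 N and value of joint swing below 1.5 rad).
It fails at once if the collar is unscrewed off its thread (more than 2.5 turns) (value of joint collar above 15.7 rad).
It fails at once if the arm is forced while it is still locked (value of joint collar below 8.8 rad and value of joint swing above 0.25 rad).
It fails at once if the bottle, beaker or tip box is lifted or pushed away (distance of any of media_bottle_mid, beaker_mid, tip_box_mid from where it was at the start of the episode above 0.03 m).
It also fails if it takes over 72 s, if anything falls off the work surface, if the arm or the gripper's body presses on something with over 40 N, if the wrist force passes 120 N, or if a joint passes its speed limit or range.

## Working session

There is one attempt and no reset: what is moved stays moved. The work goes in short steps, Python scripts to look and compute and a tool call to move; the robot and the scene stay as the last step left them, time stands still between calls to the robot, and variables do not carry over. Pictures are saved under pics/ and viewed, at most 12 in all, crops included, and the job is handed in when it is done.

Besides the shell and the picture viewer there is one more tool, called after "Request:" by a JSON object that holds its "fn" and its "kwargs", one argument or row to a line. arm_command: Moves the arm, as the interface text tells. Its arguments: {"type":"object","properties":{"commands":{"type":"array","items":{"type":"number"}},"force":{"type":"number"}},"required":["commands"]}

```bash
mkdir -p pics; ls
python3 - <<'E'
from station import *
import cv2,numpy as np
np.set_printoptions(precision=4,suppress=True)
for n in("scene","top"):
    c=read_camera(n); cv2.imwrite(f"pics/{n}0.png",c["img"][:,:,::-1]); print(c["camera_matrix"],c["pose"])
o=get_obs(); print(o["t"],o["eef_pos"],o["tool_rot"],o["contact_force"],o["gripper_width"])
E
```

```text
pics
[[542.0439   0.     323.0486]
 [  0.     542.0439 242.1419]
 [  0.       0.       1.    ]] [[ 0.3758  0.7425 -0.5545  1.1514]
 [ 0.9267 -0.2961  0.2316 -0.2018]
 [ 0.0078 -0.6009 -0.7993  1.014 ]
 [ 0.      0.      0.      1.    ]]
[[458.895    0.     316.6156]
 [  0.     458.895  239.8699]
 [  0.       0.       1.    ]] [[ 0.0102 -0.9944  0.1048  0.4481]
 [-0.9999 -0.0094  0.008   0.0396]
 [-0.007  -0.1049 -0.9945  1.0385]
 [ 0.      0.      0.      1.    ]]
0.1 [0.1536 0.6568 0.2304] [-0.      0.1146  0.9934 -0.0008] [-0.4059 -0.2947  0.5809] 0.998181473014858
```

View pics/top0.png

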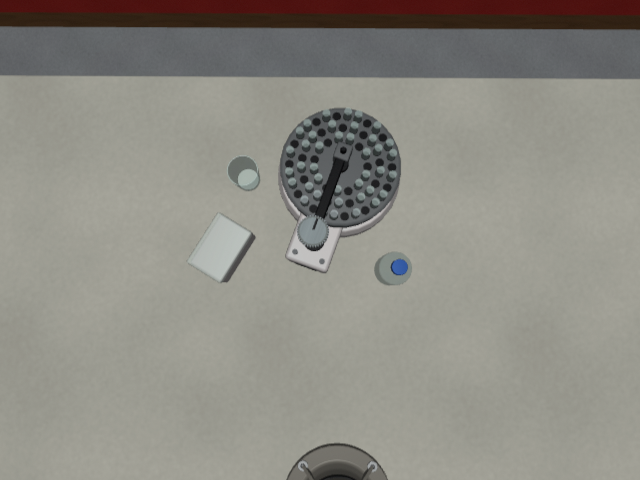

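View pics/scene0.png

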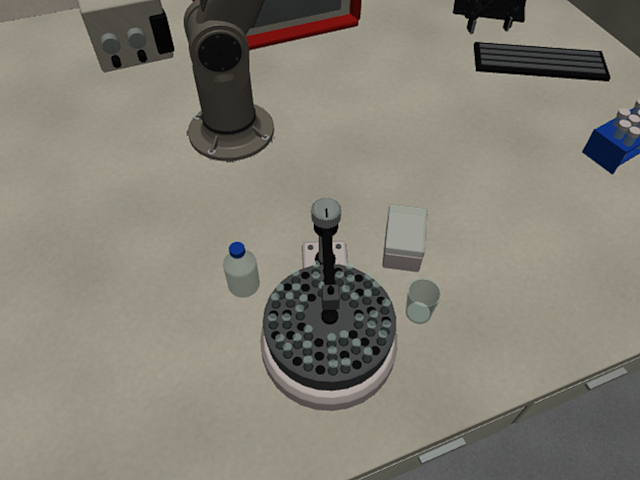

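The top view shows the collar at about (313,231), the arm running to the head at (344,150), the bottle at (395,268), the beaker at (243,173) and the box at (221,247). I'll enlarge it for a precise reading.

```bash
cat > h.py <<'E'
from station import *
import cv2,numpy as np
np.set_printoptions(precision=4,suppress=True)
def ray(c,u,v,z):
    K,P=c["camera_matrix"],c["pose"]
    d=P[:3,:3]@np.linalg.solve(K,[u,v,1]); return P[:3,3]+d*(z-P[2,3])/d[2]
def crop(c,x0,y0,w,h,s,fn): cv2.imwrite(fn,cv2.resize(c["img"][y0:y0+h,x0:x0+w,::-1],None,fx=s,fy=s,interpolation=cv2.INTER_CUBIC))
E
python3 - <<'E'
from h import *
c=read_camera("top"); s=read_camera("scene")
a=np.hstack([cv2.resize(c["img"][130:280,280:380],None,fx=4,fy=4,interpolation=2),cv2.resize(s["img"][180:330,280:380],None,fx=4,fy=4,interpolation=2)])
cv2.imwrite("pics/c1.png",a[:,:,::-1])
E
```

```text
(no output)
```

View pics/c1.png

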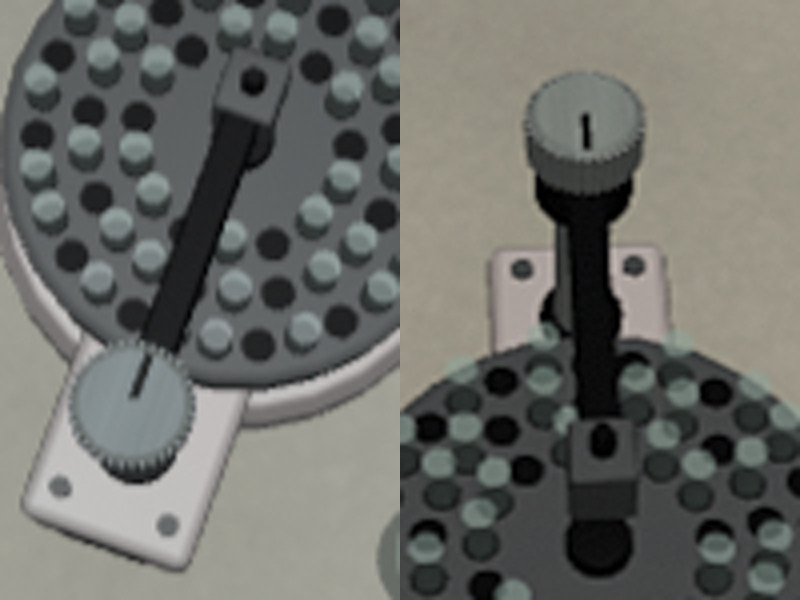

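Run:
```python
from h import *
c=read_camera("top"); s=read_camera("scene")
A=ray(c,313,229.7,.2485);B=ray(s,326.3,209,.2485);H=ray(c,343.5,150,.215);H2=ray(s,330.7,290,.215)
print(A,B,H,H2)
for p,q in((A,H),(B,H2)): d=q-p; print(np.hypot(*d[:2]),np.degrees(np.arctan2(d[1],d[0])))
print("bottle",ray(c,400,267,.138),"beaker",ray(c,243,168,.08),ray(c,248,180,0),"box",ray(c,223,244,.082))
```

```text
[0.549  0.0524 0.2485] [0.5513 0.0545 0.2485] [ 0.7018 -0.0016  0.215 ] [0.6979 0.0031 0.215 ]
0.16202193722585748 -19.4732644347508
0.15531089538040266 -19.3160693902313
bottle [ 0.4911 -0.117   0.138 ] beaker [0.7021 0.2063 0.08  ] [0.6951 0.2079 0.    ] box [0.5383 0.2435 0.082 ]
```

```bash
cat >> h.py <<'E'
from scipy.spatial.transform import Rotation as R
AX=np.array([.550,.053])
def R0():
    o=get_obs(); w=o["tool_rot"]; return o,R.from_quat([w[1],w[2],w[3],w[0]])
def go(p,a,say=True):   # TCP position p, tool x heading a (deg): shift/turn in tool axes
    o,r=R0(); h=np.radians(a)
    T=np.array([[np.cos(h),np.sin(h),0],[np.sin(h),-np.cos(h),0],[0,0,-1]])
    print("shift",r.inv().apply(np.array(p)-o["eef_pos"]),"turn",(r.inv()*R.from_matrix(T)).as_rotvec(degrees=True))
def at(ang,D,z): return [AX[0]+D*np.cos(np.radians(ang)),AX[1]+D*np.sin(np.radians(ang)),z]
def st():
    o,r=R0(); x=r.as_matrix()[:,0]; d=o["eef_pos"][:2]-AX
    print("t",o["t"],"p",o["eef_pos"],"xdir",np.degrees(np.arctan2(x[1],x[0])),"ang",np.degrees(np.arctan2(d[1],d[0])),"D",np.hypot(*d),"F",o["contact_force"],"Fx_tool",r.inv().apply(o["contact_force"]),"q",o["q"],"w",o["gripper_width"])
E
python3 - <<'E'
from h import *
go(at(125,.07,.31),125)
E
```

```text
shift [-0.4713 -0.4513 -0.0788] turn [-0.0315  0.0143 41.8335]
```

Request:
{"fn": "arm_command", "kwargs": {
  "commands": [0,0,-0.079,0,0,0,0,-0.06,-0.057,-0.079,0,0,5,0,-0.12,-0.114,-0.079,0,0,10,0,-0.18,-0.171,-0.079,0,0,15,0,-0.24,-0.228,-0.079,0,0,21,0,-0.3,-0.285,-0.079,0,0,27,0,-0.36,-0.342,-0.079,0,0,33,0,-0.42,-0.4,-0.079,0,0,39,0]
}}

```text
t: 1.1
eef_pos: [0.3449, 0.3654, 0.3088]
tool_rot: [-0.0, 0.442, 0.897, 0.0]
contact_force: [0.7, -0.1, 0.2]
gripper_width: 0.004
grasp_force: 0.0
```

Run:
```python
from h import *
st(); go(at(125,.07,.31),125)
```

```text
t 1.1 p [0.3449 0.3654 0.3088] xdir 127.58966179556852 ang 123.28184765426727 D 0.373741024323679 F [ 0.7224 -0.1203  0.1741] Fx_tool [-0.5359  0.4992 -0.174 ] q [-1.177   0.1137  0.263   1.8761 -0.0326  1.1551 -0.2465] w 0.0036855630444776223
shift [-0.3028 -0.0249 -0.0014] turn [ 0.0374 -0.027   2.5897]
```

Request:
{"fn": "arm_command", "kwargs": {
  "commands": [-0.303,-0.025,0,0,0,2.6,0,-0.303,-0.025,0,0,0,2.6,0,-0.303,-0.025,0,0,0,2.6,0,-0.303,-0.025,0,0,0,2.6,0,-0.303,-0.025,0,0,0,2.6,0,-0.303,-0.025,0,0,0,2.6,0,-0.303,-0.025,0,0,0,2.6,0,-0.303,-0.025,0,0,0,2.6,0]
}}

```text
t: 1.9
eef_pos: [0.5106, 0.1111, 0.3085]
tool_rot: [0.0, 0.462, 0.887, -0.0]
contact_force: [-0.4, -0.4, -0.2]
gripper_width: 0.001
grasp_force: 0.0
```

Run:
```python
from h import *
st(); go(at(125,.045,.230),125)
```

```text
t 1.9 p [0.5106 0.1111 0.3085] xdir 125.0112444177813 ang 124.12065110117929 D 0.07017699888368803 F [-0.4177 -0.4344 -0.2417] Fx_tool [-0.1161 -0.5913  0.2417] q [-0.7928  0.1574  0.5246  1.8473 -0.0856  1.159   0.3719] w 0.0011686430565627617
shift [-0.0252 -0.0011  0.0785] turn [-0.0028  0.0121  0.0112]
```

Request:
{"fn": "arm_command", "kwargs": {
  "commands": [-0.018,-0.001,0.04,0,0,0,0,-0.018,-0.001,0.0785,0,0,0,0,-0.018,-0.001,0.0785,0,0,0,0,-0.018,-0.001,0.0785,0,0,0,0]
}}

```text
t: 2.3
eef_pos: [0.5192, 0.0989, 0.2303]
tool_rot: [-0.001, 0.459, 0.888, -0.0]
contact_force: [0.0, 0.2, 0.3]
gripper_width: -0.001
grasp_force: 0.0
```

Run:
```python
from h import *
st(); c=read_camera("scene");crop(c,240,120,170,130,4,"pics/c2.png")
```

```text
t 2.3 p [0.5192 0.0989 0.2303] xdir 125.36051245683174 ang 123.88286906959048 D 0.05533017302881097 F [0.0192 0.1711 0.2874] Fx_tool [ 0.1286  0.1144 -0.2875] q [-0.7424  0.2542  0.5218  1.9322 -0.1503  0.9944  0.4651] w -0.0006027539087983447
```

View pics/c2.png

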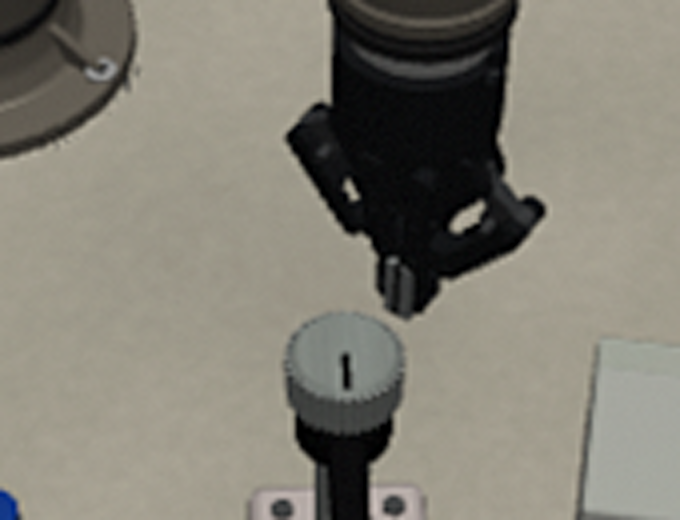

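The shut fingertip hangs beside the collar, just outside its rim. The index line still points along the arm. Next I'll close in slowly.

Request:
{"fn": "arm_command", "kwargs": {
  "commands": [-0.008,-0.0005,0,0,0,0,0,-0.011,-0.0005,0,0,0,0,0,-0.012,-0.0005,0,0,0,0,0,-0.013,-0.0005,0,0,0,0,0,-0.013,-0.0005,0,0,0,0,0]
}}

```text
t: 2.85
eef_pos: [0.5269, 0.0864, 0.2302]
tool_rot: [0.0, 0.46, 0.888, 0.0]
contact_force: [0.3, 0.3, 0.8]
gripper_width: -0.006
grasp_force: 0.0
```

Run:
```python
from h import *
st()
```

```text
t 2.85 p [0.5269 0.0864 0.2302] xdir 125.21471194829965 ang 124.64866618048421 D 0.04055838987030817 F [0.26   0.3057 0.8197] Fx_tool [ 0.0998  0.3889 -0.8196] q [-0.7182  0.2645  0.5286  1.9217 -0.1579  0.9956  0.4962] w -0.005606290712165976
```

Request:
{"fn": "arm_command", "kwargs": {
  "commands": [-0.001,0,0,0,0,0,0,-0.002,0,0,0,0,0,0,-0.002,0,0,0,0,0,0,-0.002,0,0,0,0,0,0]
}}

```text
t: 3.25
eef_pos: [0.5274, 0.0858, 0.2299]
tool_rot: [-0.001, 0.46, 0.888, 0.0]
contact_force: [-3.9, 3.6, 2.5]
gripper_width: -0.001
grasp_force: 2.6
```

Run:
```python
from h import *
st()
```

```text
t 3.25 p [0.5274 0.0858 0.2299] xdir 125.28498694651131 ang 124.59375489196421 D 0.03987254424552285 F [-3.907   3.6178  2.5268] Fx_tool [ 5.214  -1.1007 -2.5182] q [-0.7154  0.2663  0.5282  1.9203 -0.16    0.9969  0.5007] w -0.0007218940686040439
```

Request:
{"fn": "arm_command", "kwargs": {
  "commands": [-0.0004,-0.0053,0,0,0,-8,0,-0.0015,-0.0105,0,0,0,-16,0,-0.0033,-0.0155,0,0,0,-24,0,-0.0058,-0.0201,0,0,0,-32,0]
}}

```text
t: 3.65
eef_pos: [0.5139, 0.0695, 0.23]
tool_rot: [-0.001, 0.194, 0.981, 0.0]
contact_force: [-4.5, 2.7, 3.2]
gripper_width: -0.001
grasp_force: 2.8
```

Run:
```python
from h import *
st()
```

```text
t 3.65 p [0.5139 0.0695 0.23  ] xdir 157.63618220076717 ang 155.4150977366111 D 0.039650571073821576 F [-4.4813  2.659   3.2081] Fx_tool [ 5.1623  0.755  -3.1976] q [-0.6248  0.2294  0.4365  1.9498 -0.1171  0.9879  1.0469] w -0.0013125265571346473
```

Request:
{"fn": "arm_command", "kwargs": {
  "commands": [-0.0004,-0.0053,0,0,0,-8,0,-0.0015,-0.0105,0,0,0,-16,0,-0.0033,-0.0155,0,0,0,-24,0,-0.0058,-0.0201,0,0,0,-32,0,-0.0089,-0.0244,0,0,0,-40,0,-0.0126,-0.0282,0,0,0,-48,0,-0.0167,-0.0315,0,0,0,-56,0,-0.0213,-0.0342,0,0,0,-64,0]
}}

```text
t: 4.45
eef_pos: [0.5208, 0.0276, 0.2297]
tool_rot: [-0.001, -0.354, 0.935, -0.0]
contact_force: [-0.9, -0.8, 0.0]
gripper_width: 0.003
grasp_force: 0.4
```

Run:
```python
from h import *
st();c=read_camera("scene");crop(c,270,150,120,100,5,"pics/c3.png")
```

```text
t 4.45 p [0.5208 0.0276 0.2297] xdir -138.4746227826245 ang -139.00114877856726 D 0.0386444162353129 F [-0.9296 -0.8324  0.0022] Fx_tool [ 1.2478 -0.0069 -0.0003] q [-0.4214  0.2279  0.2914  1.9367 -0.0767  0.9889  2.2007] w 0.0031184596326458516
```

View pics/c3.png

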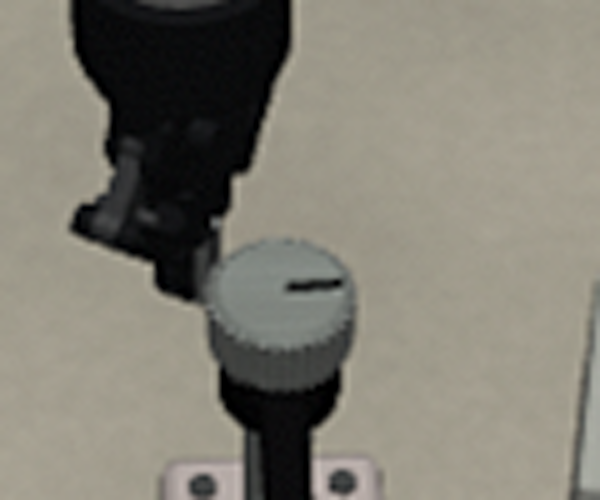

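The index line now points to the right at (340,283) from the centre at (287,288). That is about 95° of turn, so the finger is rolling without slip.

Request:
{"fn": "arm_command", "kwargs": {
  "commands": [-0.0014,-0.0052,0,0,0,-8,0,-0.0025,-0.0103,0,0,0,-16,0,-0.0042,-0.0153,0,0,0,-24,0,-0.0067,-0.0199,0,0,0,-32,0]
}}

```text
t: 4.9
eef_pos: [0.5392, 0.0165, 0.2299]
tool_rot: [-0.001, -0.597, 0.802, -0.0]
contact_force: [-1.6, -2.3, 1.3]
gripper_width: -0.002
grasp_force: 1.2
```

```bash
sed -i 's/^AX=.*/AX=np.array([.5497,.0539])/' h.py
python3 - <<'E'
from h import *
st()
E
```

```text
t 4.9 p [0.5392 0.0165 0.2299] xdir -106.68102335515827 ang -105.68684237997994 D 0.03889140481686409 F [-1.5788 -2.2905  1.3469] Fx_tool [ 2.65    0.8552 -1.3413] q [-0.3261  0.2564  0.2139  1.8934 -0.062   0.9993  2.7651] w -0.002013423067381902
```

Request:
{"fn": "arm_command", "kwargs": {
  "commands": [0.015,0,0,0,0,0,0,0.026,0,0,0,0,8.5,0,0.019,-0.012,0,0,0,17,0,0.011,-0.024,0,0,0,25.5,0,0.004,-0.036,0,0,0,34,0,-0.004,-0.048,0,0,0,42.5,0,-0.0105,-0.0584,0,0,0,51,0,-0.0105,-0.0584,0,0,0,59.5,0]
}}

```text
t: 5.7
eef_pos: [0.5995, 0.011, 0.2299]
tool_rot: [0.001, -0.114, 0.994, -0.0]
contact_force: [-0.3, 0.2, 0.2]
gripper_width: 0.0
grasp_force: 0.0
```

Request:
{"fn": "arm_command", "kwargs": {
  "commands": [0,0,0,0,0,8.5,0,0,0,0,0,0,17,0,0,0,0,0,0,25.5,0,0,0,0,0,0,34,0,0,0,0,0,0,42.5,0,0,0,0,0,0,51,0,0,0,0,0,0,59.5,0,0,0,0,0,0,68,0]
}}

```text
t: 6.5
eef_pos: [0.5981, 0.0102, 0.2301]
tool_rot: [0.0, 0.462, 0.887, -0.0]
contact_force: [-0.7, 0.1, -0.0]
gripper_width: -0.001
grasp_force: 0.0
```

Request:
{"fn": "arm_command", "kwargs": {
  "commands": [0,0,0,0,0,8.5,0,0,0,0,0,0,17,0,0,0,0,0,0,25.5,0,0,0,0,0,0,34,0,0,0,0,0,0,42.5,0,0,0,0,0,0,51,0,0,0,0,0,0,59.5,0,0,0,0,0,0,68,0]
}}

```text
t: 7.3
eef_pos: [0.5982, 0.0103, 0.2302]
tool_rot: [0.0, 0.879, 0.477, 0.0]
contact_force: [0.3, 0.3, -0.3]
gripper_width: -0.002
grasp_force: 0.0
```

Request:
{"fn": "arm_command", "kwargs": {
  "commands": [0,0,0,0,0,8.5,0,0,0,0,0,0,17,0,0,0,0,0,0,25.5,0,0,0,0,0,0,34,0,0,0,0,0,0,42.5,0,0,0,0,0,0,51,0,0,0,0,0,0,59.5,0,0,0,0,0,0,68,0]
}}

```text
t: 8.1
eef_pos: [0.5982, 0.0105, 0.2303]
tool_rot: [0.0, 0.995, -0.096, 0.0]
contact_force: [-0.1, -0.5, 0.7]
gripper_width: 0.001
grasp_force: 0.0
```

Run:
```python
from h import *
st(); go(at(-42.7,.042,.23),-42.7)
c=read_camera("top");crop(c,270,180,120,100,5,"pics/c4.png")
```

```text
t 8.1 p [0.5982 0.0105 0.2303] xdir -10.984845037598967 ang -41.7968046151153 D 0.06504517933147963 F [-0.0882 -0.5128  0.689 ] Fx_tool [ 0.0118  0.5202 -0.6889] q [-0.9491  0.6857  1.2724  1.7979 -0.7047  1.2062 -1.2254] w 0.0011966405085058814
shift [-0.0201 -0.0112  0.0003] turn [-0.0131 -0.056  31.7152]
```

View pics/c4.png

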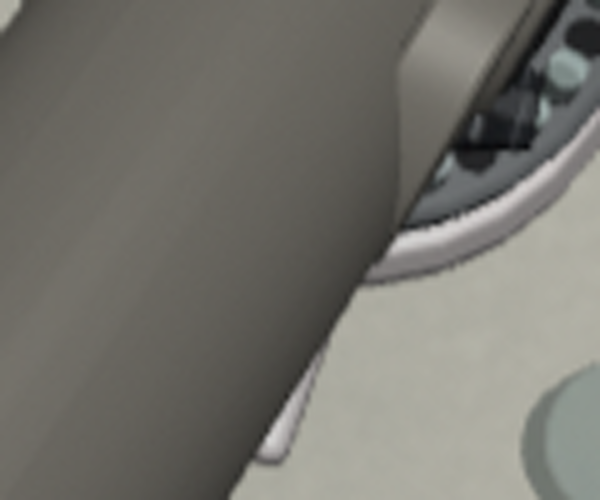

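The forearm hides the collar from above in this view. Joint 3 is at 1.27 and nearing its limit, so I'll start the next stroke from this heading of -11°.

Run:
```python
from h import *
go(at(-11,.045,.23),-11); go(at(-11,.0375,.23),-11)
```

```text
shift [-0.011 -0.033 -0.   ] turn [ 0.0371 -0.0306 -0.3432]
shift [-0.0185 -0.0329 -0.    ] turn [ 0.0371 -0.0306 -0.3432]
```

Request:
{"fn": "arm_command", "kwargs": {
  "commands": [0,-0.017,0,0,0,0,0,-0.005,-0.033,0,0,0,0,0,-0.011,-0.033,0,0,0,0,0,-0.015,-0.033,0,0,0,0,0,-0.0175,-0.033,0,0,0,0,0,-0.0185,-0.033,0,0,0,0,0,-0.0185,-0.033,0,0,0,0,0]
}}

```text
t: 8.85
eef_pos: [0.5875, 0.0465, 0.2306]
tool_rot: [0.0, 0.996, -0.09, 0.002]
contact_force: [6.2, -1.0, -4.1]
gripper_width: 0.001
grasp_force: 3.1
```

Run:
```python
from h import *
st()
```

```text
t 8.85 p [0.5875 0.0465 0.2306] xdir -10.298760746934702 ang -11.129870613933756 D 0.038572147616740105 F [ 6.1754 -0.9901 -4.1052] Fx_tool [ 6.2346 -0.1289  4.1329] q [-1.0326  0.679   1.2929  1.8215 -0.7057  1.1984 -1.2664] w 0.0008368486430238799
```

Request:
{"fn": "arm_command", "kwargs": {
  "commands": [-0.0004,-0.0052,0,0,0,-8,0,-0.0015,-0.0103,0,0,0,-16,0,-0.0032,-0.0153,0,0,0,-24,0,-0.0057,-0.0199,0,0,0,-32,0,-0.0088,-0.0241,0,0,0,-40,0,-0.0124,-0.0279,0,0,0,-48,0,-0.0165,-0.0311,0,0,0,-56,0,-0.0211,-0.0337,0,0,0,-64,0]
}}

```text
t: 9.65
eef_pos: [0.5728, 0.085, 0.2309]
tool_rot: [0.0, 0.891, 0.455, 0.002]
contact_force: [4.4, 3.1, -1.0]
gripper_width: -0.001
grasp_force: 2.6
```

Run:
```python
from h import *
st()
```

```text
t 9.65 p [0.5728 0.085  0.2309] xdir 54.08761851645779 ang 53.36482554408645 D 0.038765601709849426 F [ 4.3794  3.0615 -1.041 ] Fx_tool [5.0441 1.7487 1.0652] q [-1.0037  0.4847  1.0271  1.8404 -0.4711  1.08   -0.4253] w -0.0007764206025833911
```

Force is steady at 5 N, so I'll continue.

Request:
{"fn": "arm_command", "kwargs": {
  "commands": [-0.0004,-0.0052,0,0,0,-8,0,-0.0015,-0.0103,0,0,0,-16,0,-0.0032,-0.0153,0,0,0,-24,0,-0.0057,-0.0199,0,0,0,-32,0,-0.0088,-0.0241,0,0,0,-40,0,-0.0124,-0.0279,0,0,0,-48,0,-0.0165,-0.0311,0,0,0,-56,0,-0.0211,-0.0337,0,0,0,-64,0]
}}

```text
t: 10.45
eef_pos: [0.5317, 0.0885, 0.2309]
tool_rot: [-0.0, 0.514, 0.858, 0.002]
contact_force: [-0.5, 4.9, 3.4]
gripper_width: -0.0
grasp_force: 2.5
```

Run:
```python
from h import *
st()
```

```text
t 10.45 p [0.5317 0.0885 0.2309] xdir 118.12008826615342 ang 117.44296819865373 D 0.038984553956049314 F [-0.4993  4.8621  3.4367] Fx_tool [ 4.5313  1.8601 -3.4216] q [-0.9007  0.3106  0.7695  1.9209 -0.2578  1.0077  0.4746] w -0.00038012805484323686
```

Request:
{"fn": "arm_command", "kwargs": {
  "commands": [-0.0004,-0.0052,0,0,0,-8,0,-0.0015,-0.0103,0,0,0,-16,0,-0.0032,-0.0153,0,0,0,-24,0,-0.0057,-0.0199,0,0,0,-32,0,-0.0088,-0.0241,0,0,0,-40,0,-0.0124,-0.0279,0,0,0,-48,0,-0.0165,-0.0311,0,0,0,-56,0,-0.0211,-0.0337,0,0,0,-64,0]
}}

```text
t: 11.25
eef_pos: [0.5107, 0.0519, 0.23]
tool_rot: [-0.001, -0.018, 1.0, 0.0]
contact_force: [-1.1, 0.6, -0.1]
gripper_width: -0.003
grasp_force: 0.3
```

Run:
```python
from h import *
st()
```

```text
t 11.25 p [0.5107 0.0519 0.23  ] xdir -177.97544067537447 ang -177.02927445500995 D 0.03909713144891655 F [-1.0824  0.5917 -0.0792] Fx_tool [1.0607 0.6296 0.0807] q [-0.7034  0.2294  0.5664  1.9677 -0.1477  0.9854  1.5393] w -0.002907631123436719
```

Request:
{"fn": "arm_command", "kwargs": {
  "commands": [-0.0016,-0.0052,0,0,0,-8,0,-0.0027,-0.0103,0,0,0,-16,0,-0.0045,-0.0152,0,0,0,-24,0,-0.007,-0.0198,0,0,0,-32,0,-0.01,-0.024,0,0,0,-40,0,-0.0136,-0.0277,0,0,0,-48,0,-0.0177,-0.0309,0,0,0,-56,0,-0.0222,-0.0335,0,0,0,-64,0]
}}

```text
t: 12.05
eef_pos: [0.5341, 0.0182, 0.2299]
tool_rot: [-0.001, -0.544, 0.839, 0.0]
contact_force: [-0.8, -0.6, -1.3]
gripper_width: 0.001
grasp_force: 0.2
```

Run:
```python
from h import *
st()
c=read_camera("scene");crop(c,270,150,120,100,5,"pics/c5.png")
```

```text
t 12.05 p [0.5341 0.0182 0.2299] xdir -114.03118789300545 ang -113.62874048197301 D 0.03897021872219745 F [-0.8209 -0.597  -1.3154] Fx_tool [0.8782 0.5057 1.3166] q [-0.4812  0.2552  0.395   1.9138 -0.1154  0.9957  2.6875] w 0.0005923549966524689
```

View pics/c5.png

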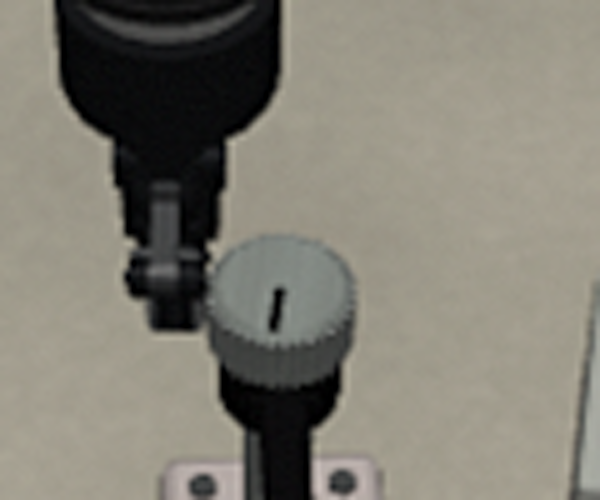

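```bash
cat >> h.py <<'E'
def line(c,u,v,U,V,z):
    d=ray(c,U,V,z)-ray(c,u,v,z); print("line",np.degrees(np.arctan2(d[1],d[0])),np.hypot(*d[:2]))
E
python3 - <<'E'
from h import *
c=read_camera("scene")
line(c,270+281/5,150+288/5,270+272/5,150+330/5,.2515)
line(c,280+185/4,180+115/4,280+188/4,180+148/4,.2485)
line(c,270+287/5,150+288/5,270+342/5,150+282/5,.249)
E
```

```text
line -31.521534123925054 0.020457762214447516
line -18.310303891266223 0.019849191628277897
line 76.45105187533012 0.020687500976551938
```

The index line runs from (280,288) to (272,330), which makes the total about 348°. The finger slipped around 36° where it pressed lightly. 372° remain, so I'll unwind and press slightly harder.

Request:
{"fn": "arm_command", "kwargs": {
  "commands": [0.015,0,0,0,0,0,0,0.026,0,0,0,0,8.5,0,0.014,-0.025,0,0,0,17,0,0.0015,-0.051,0,0,0,25.5,0,-0.017,-0.055,0,0,0,34,0,-0.036,-0.059,0,0,0,42.5,0,-0.0535,-0.063,0,0,0,51,0,-0.0535,-0.063,0,0,0,59.5,0]
}}

```text
t: 12.95
eef_pos: [0.6148, 0.0446, 0.2299]
tool_rot: [0.0, -0.051, 0.999, 0.0]
contact_force: [-0.2, 0.6, -0.3]
gripper_width: 0.003
grasp_force: 0.0
```

Request:
{"fn": "arm_command", "kwargs": {
  "commands": [0,0,0,0,0,8.2,0,0,0,0,0,0,16.4,0,0,0,0,0,0,24.6,0,0,0,0,0,0,32.8,0,0,0,0,0,0,41,0,0,0,0,0,0,49.2,0,0,0,0,0,0,57.4,0,0,0,0,0,0,65.6,0]
}}

```text
t: 13.75
eef_pos: [0.6136, 0.0417, 0.2303]
tool_rot: [-0.0, 0.5, 0.866, 0.0]
contact_force: [-0.0, -0.0, 0.0]
gripper_width: -0.002
grasp_force: 0.0
```

Request:
{"fn": "arm_command", "kwargs": {
  "commands": [0,0,0,0,0,8.2,0,0,0,0,0,0,16.4,0,0,0,0,0,0,24.6,0,0,0,0,0,0,32.8,0,0,0,0,0,0,41,0,0,0,0,0,0,49.2,0,0,0,0,0,0,57.4,0,0,0,0,0,0,65.6,0]
}}

```text
t: 14.55
eef_pos: [0.6136, 0.0418, 0.2304]
tool_rot: [-0.0, 0.889, 0.458, 0.0]
contact_force: [0.1, -0.4, -0.5]
gripper_width: 0.001
grasp_force: 0.0
```

Run:
```python
from h import *
st()
```

```text
t 14.55 p [0.6136 0.0418 0.2304] xdir 54.45442496572086 ang -10.701523118114157 D 0.06505162375045583 F [ 0.1046 -0.4097 -0.4631] Fx_tool [-0.2729  0.3234  0.4628] q [-0.94    0.651   1.1728  1.7558 -0.6483  1.1841 -0.1976] w 0.0009507365614432182
```

Request:
{"fn": "arm_command", "kwargs": {
  "commands": [0,0,0,0,0,8,0,0,0,0,0,0,16,0,0,0,0,0,0,24,0,0,0,0,0,0,32,0,0,0,0,0,0,40,0,0,0,0,0,0,48,0,0,0,0,0,0,56,0,0,0,0,0,0,64,0]
}}

```text
t: 15.35
eef_pos: [0.6137, 0.042, 0.2303]
tool_rot: [-0.0, 0.997, -0.083, 0.0]
contact_force: [0.2, -0.6, 0.4]
gripper_width: 0.0
grasp_force: 0.0
```

Run:
```python
from h import *
st();go(at(-10,.037,.23),-10)
```

```text
t 15.35 p [0.6137 0.042  0.2303] xdir -9.533030981801248 ang -10.567316141485835 D 0.06511853675636164 F [ 0.1597 -0.6177  0.4337] Fx_tool [ 0.2599  0.5825 -0.4338] q [-0.9986  0.8292  1.3974  1.7582 -0.8491  1.3172 -1.1412] w 0.00014873798869176433
shift [-0.0281 -0.0009  0.0003] turn [-0.023  -0.0148  0.467 ]
```

Request:
{"fn": "arm_command", "kwargs": {
  "commands": [-0.012,-0.001,0,0,0,0,0,-0.021,-0.001,0,0,0,0,0,-0.025,-0.001,0,0,0,0,0,-0.027,-0.001,0,0,0,0,0,-0.0282,-0.001,0,0,0,0,0,-0.0282,-0.001,0,0,0,0,0]
}}

```text
t: 15.95
eef_pos: [0.5879, 0.0479, 0.2305]
tool_rot: [0.0, 0.997, -0.078, 0.002]
contact_force: [5.7, -1.1, -2.7]
gripper_width: 0.001
grasp_force: 2.7
```

Request:
{"fn": "arm_command", "kwargs": {
  "commands": [-0.0004,-0.0052,0,0,0,-8,0,-0.0015,-0.0103,0,0,0,-16,0,-0.0032,-0.0152,0,0,0,-24,0,-0.0057,-0.0197,0,0,0,-32,0,-0.0088,-0.0239,0,0,0,-40,0,-0.0123,-0.0276,0,0,0,-48,0,-0.0164,-0.0308,0,0,0,-56,0,-0.0209,-0.0334,0,0,0,-64,0]
}}

```text
t: 16.75
eef_pos: [0.5722, 0.0856, 0.2307]
tool_rot: [0.0, 0.885, 0.465, 0.002]
contact_force: [3.1, 2.0, 0.6]
gripper_width: -0.002
grasp_force: 1.5
```

Run:
```python
from h import *
st()
```

```text
t 16.75 p [0.5722 0.0856 0.2307] xdir 55.47153733492341 ang 54.55871131716895 D 0.03887972250774618 F [3.0942 2.0389 0.555 ] Fx_tool [ 3.435   1.3943 -0.5435] q [-1.0768  0.5684  1.1759  1.8437 -0.5839  1.1278 -0.2936] w -0.001813272107272709
```

Request:
{"fn": "arm_command", "kwargs": {
  "commands": [-0.0014,-0.0052,0,0,0,-8,0,-0.0026,-0.0103,0,0,0,-16,0,-0.0043,-0.0152,0,0,0,-24,0,-0.0068,-0.0197,0,0,0,-32,0,-0.0099,-0.0239,0,0,0,-40,0,-0.0134,-0.0276,0,0,0,-48,0,-0.0175,-0.0308,0,0,0,-56,0,-0.022,-0.0334,0,0,0,-64,0]
}}

```text
t: 17.55
eef_pos: [0.5312, 0.0882, 0.2309]
tool_rot: [-0.001, 0.503, 0.864, 0.002]
contact_force: [-1.8, 6.6, 5.2]
gripper_width: 0.0
grasp_force: 3.0
```

Run:
```python
from h import *
st()
```

```text
t 17.55 p [0.5312 0.0882 0.2309] xdir 119.54175101140537 ang 118.26528899926114 D 0.038970702536740426 F [-1.7751  6.5821  5.1573] Fx_tool [ 6.6178  1.7141 -5.1321] q [-1.0087  0.3512  0.9239  1.9268 -0.3323  1.0216  0.5781] w 0.00038416766510413635
```

Request:
{"fn": "arm_command", "kwargs": {
  "commands": [-0.0006,-0.0052,0,0,0,-8,0,-0.0018,-0.0103,0,0,0,-16,0,-0.0037,-0.0152,0,0,0,-24,0,-0.0063,-0.0197,0,0,0,-32,0,-0.0095,-0.0239,0,0,0,-40,0,-0.0132,-0.0276,0,0,0,-48,0,-0.0175,-0.0308,0,0,0,-56,0,-0.0221,-0.0334,0,0,0,-64,0]
}}

```text
t: 18.35
eef_pos: [0.5108, 0.0503, 0.23]
tool_rot: [-0.002, -0.03, 1.0, 0.001]
contact_force: [-4.2, 0.9, 3.6]
gripper_width: -0.003
grasp_force: 2.3
```

Run:
```python
from h import *
st()
```

```text
t 18.35 p [0.5108 0.0503 0.23  ] xdir -176.55936294578467 ang -174.6531339983397 D 0.039051094255348626 F [-4.2053  0.9302  3.5501] Fx_tool [ 4.1543  1.1864 -3.5337] q [-0.8001  0.2463  0.6921  1.9713 -0.1893  0.9908  1.613 ] w -0.0031414996830404526
```

Request:
{"fn": "arm_command", "kwargs": {
  "commands": [-0.0012,-0.0052,0,0,0,-8,0,-0.0025,-0.0103,0,0,0,-16,0,-0.0044,-0.0152,0,0,0,-24,0,-0.007,-0.0197,0,0,0,-32,0,-0.0102,-0.0239,0,0,0,-40,0,-0.0139,-0.0276,0,0,0,-48,0,-0.0182,-0.0308,0,0,0,-56,0,-0.0228,-0.0334,0,0,0,-64,0]
}}

```text
t: 19.15
eef_pos: [0.5367, 0.0171, 0.23]
tool_rot: [-0.0, -0.555, 0.832, 0.0]
contact_force: [0.4, 0.4, 0.3]
gripper_width: -0.001
grasp_force: 0.0
```

Run:
```python
from h import *
st()
c=read_camera("scene");crop(c,270,150,120,100,5,"pics/c6.png")
```

```text
t 19.15 p [0.5367 0.0171 0.23  ] xdir -112.63607325650075 ang -109.44742231070519 D 0.03905667194990452 F [0.4211 0.4381 0.2911] Fx_tool [-0.5662 -0.2198 -0.2916] q [-0.5584  0.2678  0.4953  1.9128 -0.1501  0.9981  2.7503] w -0.001257749776091845
```

View pics/c6.png

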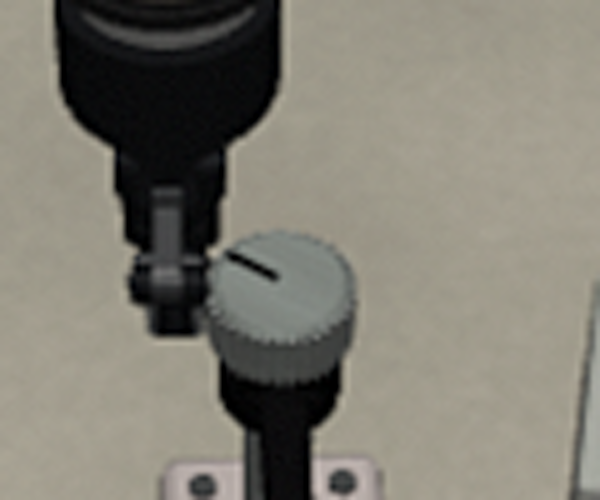

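Run:
```python
from h import *
c=read_camera("scene")
line(c,270+278/5,150+277/5,270+228/5,150+255/5,.254)
```

```text
line -141.939212401057 0.02141623893530529
```

The index line points up-left, from (277,277) to (228,255). The total is about 597°, so about 122° remain. I'll unwind to a heading of 87° for the last short roll.

Request:
{"fn": "arm_command", "kwargs": {
  "commands": [0.015,0,0,0,0,0,0,0.027,0,0,0,0,0,0,0.0264,0.009,0,0,0,8,0,0.0245,0.0179,0,0,0,16,0,0.0214,0.0264,0,0,0,24,0,0.0171,0.0344,0,0,0,32,0,0.0118,0.0418,0,0,0,40,0,0.0055,0.0483,0,0,0,48,0]
}}

```text
t: 20.05
eef_pos: [0.4896, 0.0307, 0.23]
tool_rot: [-0.0, -0.161, 0.987, 0.0]
contact_force: [-0.3, 0.8, -0.1]
gripper_width: 0.0
grasp_force: 0.0
```

Request:
{"fn": "arm_command", "kwargs": {
  "commands": [-0.0006,0.009,0,0,0,8,0,-0.0025,0.0179,0,0,0,16,0,-0.0056,0.0264,0,0,0,24,0,-0.0099,0.0344,0,0,0,32,0,-0.0152,0.0418,0,0,0,40,0,-0.0215,0.0483,0,0,0,48,0,-0.0287,0.0539,0,0,0,56,0,-0.0365,0.0584,0,0,0,64,0]
}}

```text
t: 20.85
eef_pos: [0.5056, 0.098, 0.2301]
tool_rot: [-0.0, 0.386, 0.922, 0.0]
contact_force: [0.2, -0.3, -1.1]
gripper_width: -0.001
grasp_force: 0.0
```

Request:
{"fn": "arm_command", "kwargs": {
  "commands": [-0.0006,0.009,0,0,0,8,0,-0.0025,0.0179,0,0,0,16,0,-0.0056,0.0264,0,0,0,24,0,-0.0099,0.0344,0,0,0,32,0,-0.0152,0.0418,0,0,0,40,0,-0.0215,0.0483,0,0,0,48,0,-0.0215,0.0483,0,0,0,48,0]
}}

```text
t: 21.55
eef_pos: [0.5558, 0.1168, 0.23]
tool_rot: [0.001, 0.726, 0.687, -0.0]
contact_force: [-0.5, 0.1, 0.8]
gripper_width: -0.003
grasp_force: 0.0
```

Run:
```python
from h import *
st();go(at(87,.037,.23),87)
```

```text
t 21.55 p [0.5558 0.1168 0.23  ] xdir 86.82493339684933 ang 84.46338408016253 D 0.06314608277178438 F [-0.466   0.1119  0.8458] Fx_tool [ 0.0851 -0.471  -0.8462] q [-1.0308  0.4292  0.9469  1.8617 -0.3978  1.0539  0.0195] w -0.00290451633796625
shift [-0.0261 -0.0027  0.0001] turn [ 0.0312  0.0557 -0.1751]
```

Request:
{"fn": "arm_command", "kwargs": {
  "commands": [-0.012,-0.0027,0,0,0,0,0,-0.02,-0.0027,0,0,0,0,0,-0.023,-0.0027,0,0,0,0,0,-0.025,-0.0027,0,0,0,0,0,-0.0263,-0.0027,0,0,0,0,0,-0.0263,-0.0027,0,0,0,0,0]
}}

```text
t: 22.15
eef_pos: [0.5514, 0.0928, 0.2302]
tool_rot: [-0.001, 0.725, 0.689, 0.001]
contact_force: [-0.3, 4.6, 2.6]
gripper_width: -0.0
grasp_force: 2.2
```

Run:
```python
from h import *
st()
```

```text
t 22.15 p [0.5514 0.0928 0.2302] xdir 87.12386895231509 ang 87.45499665858435 D 0.03894252686100458 F [-0.3344  4.555   2.6071] Fx_tool [ 4.5368 -0.5624 -2.5996] q [-1.0032  0.411   0.9518  1.8816 -0.3874  1.046   0.0584] w -2.915550518449032e-05
```

Next I'll roll 64° and then 56°, drifting gently inwards.

Request:
{"fn": "arm_command", "kwargs": {
  "commands": [-0.0006,-0.0052,0,0,0,-8,0,-0.0018,-0.0103,0,0,0,-16,0,-0.0037,-0.0152,0,0,0,-24,0,-0.0063,-0.0197,0,0,0,-32,0,-0.0095,-0.0239,0,0,0,-40,0,-0.0132,-0.0276,0,0,0,-48,0,-0.0175,-0.0308,0,0,0,-56,0,-0.0221,-0.0334,0,0,0,-64,0]
}}

```text
t: 22.95
eef_pos: [0.5156, 0.0729, 0.2301]
tool_rot: [-0.001, 0.246, 0.969, 0.001]
contact_force: [-5.2, 5.1, 5.9]
gripper_width: -0.001
grasp_force: 3.7
```

Request:
{"fn": "arm_command", "kwargs": {
  "commands": [-0.0006,-0.0052,0,0,0,-8,0,-0.0018,-0.0103,0,0,0,-16,0,-0.0037,-0.0152,0,0,0,-24,0,-0.0063,-0.0197,0,0,0,-32,0,-0.0095,-0.0239,0,0,0,-40,0,-0.0132,-0.0276,0,0,0,-48,0,-0.0175,-0.0308,0,0,0,-56,0]
}}

```text
t: 23.65
eef_pos: [0.5158, 0.0346, 0.2297]
tool_rot: [-0.002, -0.236, 0.972, -0.0]
contact_force: [-4.3, -0.5, 3.8]
gripper_width: -0.0
grasp_force: 2.0
```

Run:
```python
from h import *
st()
c=read_camera("scene");crop(c,270,150,120,100,5,"pics/c7.png")
```

```text
t 23.65 p [0.5158 0.0346 0.2297] xdir -152.64100171049247 ang -150.38172605927826 D 0.03902337724350118 F [-4.255  -0.5278  3.7849] Fx_tool [ 4.0343  1.4885 -3.7707] q [-0.6478  0.2362  0.5436  1.9576 -0.1445  0.989   2.0118] w -0.0002487130168224177
```

View pics/c7.png

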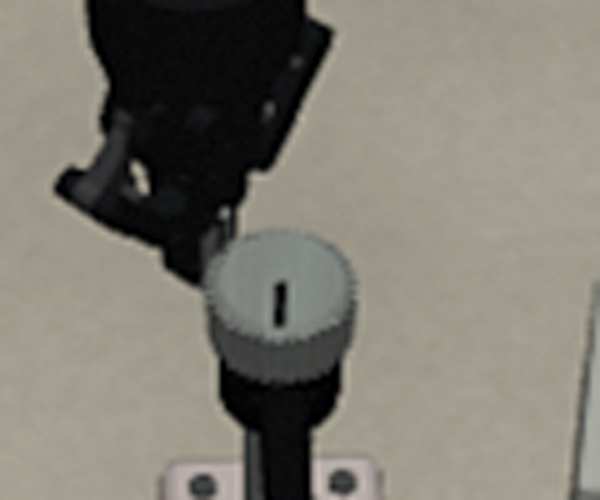

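The index line is back near its start, from (281,283) to (278,325), and the collar stands higher. The total is about 712°, as intended. I'll retract and go round to the arm's clockwise side.

Request:
{"fn": "arm_command", "kwargs": {
  "commands": [0.015,0,0,0,0,0,0,0.03,0,-0.02,0,0,8,0,0.03,0,-0.06,0,0,16,0,0.03,0,-0.085,0,0,24,0,0.03,0,-0.085,0,0,32,0,0.03,0,-0.085,0,0,40,0]
}}

```text
t: 24.3
eef_pos: [0.4905, 0.0218, 0.3158]
tool_rot: [0.001, 0.118, 0.993, 0.001]
contact_force: [-1.1, 0.8, -0.4]
gripper_width: -0.003
grasp_force: 0.0
```

```bash
cat >> h.py <<'E'
TH=-19.4
def arm(th,r,t,z): # th world deg
    a=np.radians(th); u=np.array([np.cos(a),np.sin(a)]); n=np.array([-u[1],u[0]]); return [*(AX+r*u+t*n),z]
E
python3 - <<'E'
from h import *
st();print(arm(TH,.11,-.05,.31));go(arm(TH,.11,-.05,.31),TH+90)
c=read_camera("scene");line(c,270+281/5,150+283/5,270+278/5,150+325/5,.2545)
E
```

```text
t 24.3 p [0.4905 0.0218 0.3158] xdir 166.48213245808554 ang -151.55488048142993 D 0.0673445483391573 F [-1.1009  0.7851 -0.3957] Fx_tool [1.2548 0.5054 0.3938] q [-0.7571  0.0829  0.6355  1.9085 -0.0543  1.1643  1.233 ] w -0.003367970943577988
[np.float64(0.6368464357800508), np.float64(-0.02979885740458741), 0.31]
shift [-0.1544 -0.016   0.0061] turn [ 0.1688  0.0202 95.8822]
line -25.379595710482793 0.02017867110879176
```

Request:
{"fn": "arm_command", "kwargs": {
  "commands": [-0.04,-0.004,0,0,0,8,0,-0.08,-0.008,0,0,0,16,0,-0.12,-0.012,0,0,0,24,0,-0.154,-0.016,0,0,0,32,0,-0.154,-0.016,0,0,0,40,0,-0.154,-0.016,0,0,0,48,0,-0.154,-0.016,0,0,0,56,0,-0.154,-0.016,0,0,0,64,0]
}}

```text
t: 25.15
eef_pos: [0.6365, -0.0284, 0.3146]
tool_rot: [0.0, 0.625, 0.781, -0.0]
contact_force: [-0.6, 0.4, -0.0]
gripper_width: -0.002
grasp_force: 0.0
```

Request:
{"fn": "arm_command", "kwargs": {
  "commands": [0,0,0,0,0,8,0,0,0,0,0,0,16,0,0,0,0,0,0,24,0,0,0,0,0,0,32,0,0,0,0,0,0,32,0]
}}

```text
t: 25.65
eef_pos: [0.6365, -0.028, 0.3146]
tool_rot: [0.0, 0.814, 0.58, -0.001]
contact_force: [-0.2, -0.4, 0.1]
gripper_width: -0.001
grasp_force: 0.0
```

Run:
```python
from h import *
st();go(arm(TH,.11,-.05,.193),TH+90);go(arm(TH,.11,-.02,.193),TH+90)
```

```text
t 25.65 p [ 0.6365 -0.028   0.3146] xdir 70.9467845174242 ang -43.322234664579526 D 0.11933412610241247 F [-0.2006 -0.3609  0.1134] Fx_tool [-0.4067 -0.0719 -0.1129] q [-0.7441  0.5158  1.0291  1.5951 -0.454   1.2921  0.0227] w -0.0010615136148161013
shift [-0.0015  0.0009  0.1216] turn [-0.0174  0.0619  0.3468]
shift [0.0285 0.0011 0.1215] turn [-0.0174  0.0619  0.3468]
```

Request:
{"fn": "arm_command", "kwargs": {
  "commands": [0,0.001,0.045,0,0,0,0,0,0.001,0.09,0,0,0,0,0,0.001,0.1215,0,0,0,0,0,0.001,0.1215,0,0,0,0,0.014,0.001,0.1215,0,0,0,0,0.024,0.001,0.1215,0,0,0,0,0.027,0.001,0.1215,0,0,0,0,0.028,0.001,0.1215,0,0,0,0]
}}

```text
t: 26.45
eef_pos: [0.6481, -0.0007, 0.1948]
tool_rot: [0.001, 0.813, 0.582, 0.001]
contact_force: [0.7, -1.2, 0.1]
gripper_width: -0.004
grasp_force: 0.0
```

Run:
```python
from h import *
st()
```

```text
t 26.45 p [ 0.6481 -0.0007  0.1948] xdir 71.16545877058978 ang -29.027696760347638 D 0.11253891092518761 F [ 0.7179 -1.1741  0.0922] Fx_tool [-0.8794  1.0586 -0.091 ] q [-0.7156  0.6349  0.932   1.7048 -0.5665  1.0932  0.0647] w -0.004008719042655087
```

Request:
{"fn": "arm_command", "kwargs": {
  "commands": [0.0077,0.0011,0,0,0,-4,0,0.0155,0.0017,0,0,0,-8,0,0.0233,0.0018,0,0,0,-12,0,0.0311,0.0012,0,0,0,-16,0,0.0388,0.0002,0,0,0,-20,0,0.0464,-0.0014,0,0,0,-24,0,0.0539,-0.0035,0,0,0,-28,0,0.0613,-0.0061,0,0,0,-32,0]
}}

```text
t: 27.25
eef_pos: [0.6618, 0.0577, 0.1944]
tool_rot: [0.001, 0.621, 0.784, 0.0]
contact_force: [1.0, -0.6, -1.0]
gripper_width: 0.0
grasp_force: 0.3
```

Run:
```python
from h import *
st()
```

```text
t 27.25 p [0.6618 0.0577 0.1944] xdir 103.17472044735126 ang 1.9483591441051187 D 0.1121214827435602 F [ 0.9956 -0.591  -1.0173] Fx_tool [-0.8015  0.8332  1.0192] q [-0.7062  0.6053  0.7831  1.6582 -0.4731  1.0757  0.4475] w 4.0067120022552994e-05
```

Force is light, about 1 N, so I'll continue.

Request:
{"fn": "arm_command", "kwargs": {
  "commands": [0.0077,0.0011,0,0,0,-4,0,0.0155,0.0017,0,0,0,-8,0,0.0233,0.0018,0,0,0,-12,0,0.0311,0.0012,0,0,0,-16,0,0.0388,0.0002,0,0,0,-20,0,0.0464,-0.0014,0,0,0,-24,0,0.0539,-0.0035,0,0,0,-28,0,0.0613,-0.0061,0,0,0,-32,0]
}}

```text
t: 28.05
eef_pos: [0.642, 0.1162, 0.1944]
tool_rot: [0.001, 0.381, 0.924, 0.0]
contact_force: [1.7, -0.6, -1.1]
gripper_width: 0.001
grasp_force: 0.3
```

Run:
```python
from h import *
st()
c=read_camera("top");crop(c,200,110,200,170,4,"pics/c8.png")
```

```text
t 28.05 p [0.642  0.1162 0.1944] xdir 135.17496848968082 ang 34.026086646085226 D 0.11133880818269062 F [ 1.6963 -0.573  -1.0798] Fx_tool [-1.6055  0.788   1.0831] q [-0.7248  0.5429  0.6452  1.6835 -0.3685  1.0379  0.8292] w 0.000650701141415947
```

View pics/c8.png

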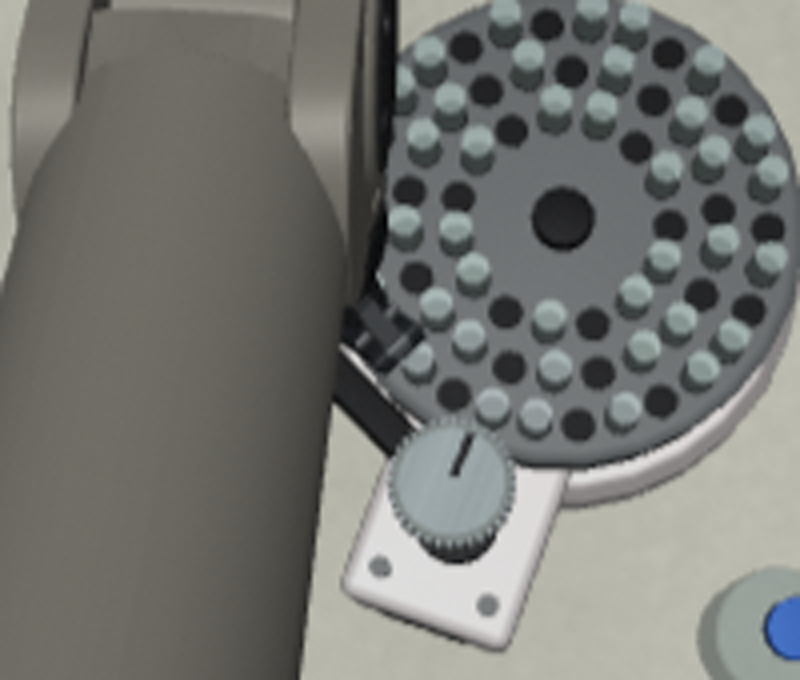

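The arm is swinging and the collar line is still at its start heading. One more stretch.

Request:
{"fn": "arm_command", "kwargs": {
  "commands": [0.0077,0.0011,0,0,0,-4,0,0.0155,0.0017,0,0,0,-8,0,0.0233,0.0018,0,0,0,-12,0,0.0311,0.0012,0,0,0,-16,0,0.0388,0.0002,0,0,0,-20,0,0.0464,-0.0014,0,0,0,-24,0,0.0539,-0.0035,0,0,0,-28,0,0.0613,-0.0061,0,0,0,-32,0]
}}

```text
t: 28.9
eef_pos: [0.5942, 0.1552, 0.1942]
tool_rot: [0.001, 0.112, 0.994, 0.0]
contact_force: [0.6, 0.3, -0.1]
gripper_width: 0.003
grasp_force: 0.3
```

Request:
{"fn": "arm_command", "kwargs": {
  "commands": [0.002,0.0005,0,0,0,-1,0,0.004,0.0008,0,0,0,-2,0,0.006,0.001,0,0,0,-3,0,0.007,0.001,0,0,0,-3.5,0,0.007,0.001,0,0,0,-3.5,0]
}}

```text
t: 29.4
eef_pos: [0.5872, 0.1578, 0.1935]
tool_rot: [-0.0, 0.083, 0.997, -0.0]
contact_force: [0.4, 0.0, 0.7]
gripper_width: -0.003
grasp_force: 0.1
```

Run:
```python
from h import *
st()
```

```text
t 29.4 p [0.5872 0.1578 0.1935] xdir 170.51052368570748 ang 70.17389581086671 D 0.11046241152787803 F [0.3608 0.0145 0.7357] Fx_tool [-0.3533  0.0736 -0.7358] q [-0.7396  0.4382  0.4988  1.7865 -0.2469  0.9792  1.2635] w -0.003323823543546816
```

Request:
{"fn": "arm_command", "kwargs": {
  "commands": [-0.02,0,0,0,0,0,0,-0.045,0,0,0,0,0,0,-0.05,0,-0.04,0,0,0,0,-0.05,0,-0.08,0,0,0,0,-0.05,0,-0.12,0,0,0,0,-0.09,0.03,-0.14,0,0,0,0,-0.13,0.06,-0.14,0,0,0,0,-0.13,0.06,-0.14,0,0,0,0]
}}

```text
t: 30.2
eef_pos: [0.728, 0.2001, 0.3305]
tool_rot: [-0.0, 0.081, 0.997, -0.0]
contact_force: [-0.8, 0.7, -1.2]
gripper_width: 0.0
grasp_force: 0.0
```

Run:
```python
from h import *
st()
c=read_camera("scene");crop(c,210,170,250,200,3,"pics/c9.png")
```

```text
t 30.2 p [0.728  0.2001 0.3305] xdir 170.74894407491846 ang 39.33863697863222 D 0.23059527171434788 F [-0.7682  0.7085 -1.223 ] Fx_tool [0.8711 0.5764 1.2235] q [-0.6459  0.6003  0.5191  1.224  -0.2888  1.39    1.2577] w 0.00015833999949159107
```

View pics/c9.png

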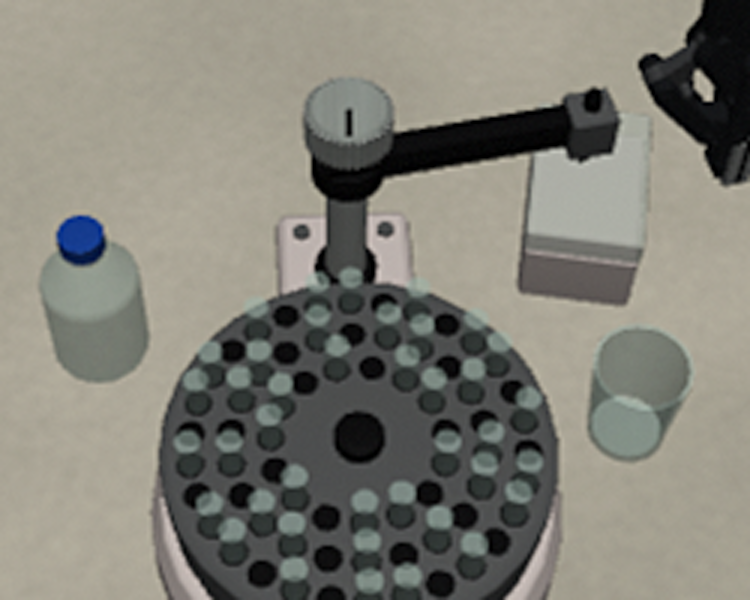

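The arm points off to the right with its head at (593,98). The collar line is at its start heading, nothing else has moved, and the robot is clear. I'll check the swing angle numerically before handing in.

Run:
```python
from h import *
c=read_camera("scene")
H=ray(c,210+593/3,170+99/3,.217);d=H[:2]-AX
s=np.degrees(np.arctan2(d[1],d[0]))-TH; print(H,np.hypot(*d),s,np.radians(s))
if np.radians(s)>1.66: print(hand_in())
```

```text
[0.5711 0.2181 0.217 ] 0.16562276904755618 101.98563715246436 1.7799851580547574
the job is handed in; nothing more can be done
None
```

The collar is loosened by about two turns (roughly 714° measured from its index line) and the dispensing arm is pushed round to its stop. The bottle, beaker and tip box look unmoved, the robot is clear of everything, and the job was handed in after about 30 s of robot time.

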